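# Pin the antenna arm into its fork bracket

### The job

Take the longer of the two steel pins out of the pin holder and put it shaft-down through the eye of the antenna bracket, all the way, so that its collar lies flat on the upper lug; then let go of it. Leave the shorter pin in the holder.

Things in the scene. Friction and masses are not known exactly. Their poses are not given: they have to be found in the camera images.
- long_pin_grip (a point): Long plain steel pin, loose, upright, 0.15 kg, taller of the two: round handle 22 mm diameter, 46 tall; under it a flat collar 44 diameter, 6 thick; under that a shaft 12 diameter, 75 long. Point: on the axis, half-way up the handle, 23 mm above the collar's top, 29 above its underside, 104 above the foot. z up along the pin. It stands 38 mm deep in a well of the holder.
- short_pin_grip (a point): Centre of the handle of the short pin: same handle, collar and shaft diameter, but the shaft is only 40 mm long (this point is 69 mm above its foot), so its collar stands just 2 mm above the holder.
- pin_holder: Fixed grey plastic block, 56 x 150 x 45 mm (x, y, z), origin at the centre of its underside on the bench. Two wells 13.5 mm wide, 38 mm deep in its top, on its y axis at y = +45 and -45 mm; either pin may stand in either well.
- eye (a point): Centre of the eye (hole) of the antenna bracket, level with the upper face of its upper lug, 85 mm above the bench; z up. A straight vertical hole 26 mm in diameter with a slightly bevelled rim goes down through upper lug, tongue and lower lug (underside 35 mm above the bench); then 25 mm of air to the base plate.
- antenna_bracket: Fixed grey bracket, origin on the bench under the eye. Base plate, web on the +x side, two lugs 70 x 56 x 10 mm, tops 85 and 45 mm above the bench; between them the aluminium tongue (top 65 mm) of an arm that runs to +y to a flat white panel antenna 80 mm wide, 86 mm from the eye, top 84 mm. Nothing stands higher than the upper lug.
There are look-alikes about, which are no part of the job. What is shaped like the part that bears long_pin_grip but orange is not meant.

How it is judged (in metres and radians):
At the end, for the whole second after the job is handed in: The long pin stands upright (within 10 degrees) through the eye, its axis within 14 mm of the eye's centre and its collar down on the upper lug (within 6 mm), released; the short pin is still in the holder, within 30 mm of where it stood (horizontal distance between long_pin_grip and eye below 0.014 m and z of long_pin_grip in the frame of eye between 0.022 and 0.035 m and angle between long_pin_grip's own z axis and vertical below 0.175 rad and distance of short_pin_grip from where it was at the start of the episode below 0.03 m); the robot touches nothing.
It fails at once if the short pin is taken out of the holder (distance of short_pin_grip from where it was at the start of the episode above 0.03 m).
It also fails if it takes over 43 s, if anything falls off the work surface, if the arm or the gripper's body presses on something with over 40 N, if the wrist force passes 120 N, or if a joint passes its speed limit or range.

### The arm

A 6-joint arm with a two-finger parallel gripper is mounted at the origin on a cart in front of the work surface, level with it; the furniture and walls round the work are solid. World frame = base frame: x ahead of the robot, y to its left, z up, the work surface at z = 0. Lengths are in m, angles in degrees, forces in N, time in s.
With the tool pointing down it reaches from about 0.3 to 0.95 m from the base axis. Payload 3.1 kg.
Tool frame: the origin (TCP) lies on the centre line of the jaws, within the pads' length; the fingertips stand 19 mm ahead of it and the grasp point (between the pads) is the TCP; z points along the fingers, y is the direction in which the jaws open and shut (so a half turn about z gives the same grasp; the last joint's range is limited). The gripper opens to 85 mm and grips with 20 to 120 N. Pads are 22 mm wide; open, the fingers measure 114 mm over their backs; the gripper's body (76 mm by 85 mm) begins 54 mm behind the grasp point. The pads swing forward as they close: fully open they stand 13 mm farther back than shut.
Start: joints at [64.59, 17.653, 93.61, -0, 68.738, -3.994], TCP at [0.228, 0.582, 0.25] pointing down, gripper open.
Joint ranges: [-175.34, 175.34], [-45.06, 112.39], [2.9, 150.54], [-68.45, 248.45], [3.09, 151.38], [-168.51, 168.51]. Speed limits (degrees/s): [159.86, 159.86, 180, 180, 180, 180].

### API

Orientations are given as [roll, pitch, yaw] about the fixed x, y, z axes, in that order (R = Rz(yaw) Ry(pitch) Rx(roll)).
In Python, from plant import robot, eyes gives the robot as it stands.
- The arm moves only by the shell command python3 -m inch 'ROWS' [FORCE]. ROWS is JSON, a list of rows, each an object of numbers: "claw": the opening, from 0 (shut) to 1 (fully open); "x", "y", "z": the shift along the tool's x, y, z in cm; "ax", "ay", "az": the turn, a rotation vector about the tool's x, y, z in rad. A call has exactly 5 rows; each row shifts and turns the pose as measured when the row begins, along the tool's axes as they then stand; what a row does not reach is not made up. A row lasts 1/8 s, in which the tool goes at most 62.5 mm and 10.7 degrees, less where a joint would pass 70% of its speed; a pose out of reach is approached as far as the arm can. A call is refused whole if a number of a shift passes 6.25 or a number of a turn 0.188, either way. A call with a gripper value outside its range is refused whole. The fingers move at their own pace and stop on an object; FORCE is the grip in N (left out, the last holds). Time passes only in rows, so rows that do not move let the fingers close, or fill a call up. It gives the time, the measured TCP pose, the force and the opening at its end, in the units of the state.
- robot.read_state(): the state, without advancing time (a new reading comes with each control period).
- eyes.snapshot(name): name is "scene" or "top"; returns (picture, depth): 420x560x3 uint8, red, green, blue; 420x560 float32, m along the optical axis (not along the pixel's ray), 0 where there is no reading.
- eyes.camera_info(name): a dict with "camera_matrix" (3x3 intrinsics, pixels), "distortion" ([k1, k2, p1, p2, k3] as OpenCV has them; the pictures are not rectified), "camera_from_world" (4x4, takes a point from world to camera coordinates). Camera axes: x right, y down, z forward; pixel columns grow to the right and rows downward; lengths in m; the calibration is good to about 2 mm. A picture is of the moment at which its call begins. camera_info takes no time and is no camera call.
- robot.finish_job(): hands the job in, once; it reports no verdict.
Trained networks look in the newest picture that a camera, given by its name, has taken for a name from the list of things; names that differ only in an ending like _2 or _b are one class to them, and where a whole thing is asked for, a point or a joint stands for the part that bears it (a point fixed in the world has none). Each returns a list of dicts, best first, with "score" (0 to 1); they miss things now and then, are a little off and sometimes report something else, mostly with a low value. They report only what shows in the picture. A call takes as long as a camera call. They do not tell look-alikes from the thing itself.
- eyes.masks_of(camera, query): "mask" (420x560 bool, what is visible of it) and "rect" ([centre column, centre row, width, height] in pixels, round what is visible of it).
- eyes.tip_of(camera, query): "location" ([column, row] in pixels: a listed point, or the origin of a listed thing).
The state is a dict: "time": time; "joints": joint angles; "qd": joint speeds; "effort": joint torques, N m; "position": TCP position; "tcp_rot": TCP orientation; "ft_force": force on the tool from outside, world axes, zero at the start; "moment": the same for the moment, N m; "finger_gap": opening from 0.0 (shut) to 1.0 (fully open).
Only numpy, scipy, OpenCV 4.12 (cv2) and the standard library are available. Lean on these libraries where they do the work, as an engineer would, in place of code of your own. Each camera call takes 0.05 s, during which the arm holds its last target. There are 200 camera calls.

## Working session

There is one attempt and no reset: what is moved stays moved. The work goes in short steps, Python scripts to look and compute and a shell command to move; the robot and the scene stay as the last step left them, time stands still between calls to the robot, and variables do not carry over. Pictures are saved under pics/ and viewed, about 8 in all and at most 12, crops included, and the job is handed in when it is done.

```bash
mkdir -p pics; cat > h.py <<'E'
import numpy as np, cv2
from plant import robot, eyes
def snap(c,fn=None):
    p,d=eyes.snapshot(c)
    if fn: cv2.imwrite('pics/'+fn,p[:,:,::-1])
    return p,d
def ray(c,uv):
    i=eyes.camera_info(c);K=np.array(i['camera_matrix']);D=np.array(i['distortion']);T=np.array(i['camera_from_world'])
    n=cv2.undistortPoints(np.array([[uv]],float),K,D)[0,0]
    R=T[:3,:3];o=-R.T@T[:3,3]
    return o,R.T@np.array([n[0],n[1],1])
def at_z(c,uv,z):
    o,d=ray(c,uv);return o+d*(z-o[2])/d[2]
def proj(c,P):
    i=eyes.camera_info(c);T=np.array(i['camera_from_world'])
    return cv2.projectPoints(np.array(P,float).reshape(-1,1,3),cv2.Rodrigues(T[:3,:3])[0],T[:3,3],np.array(i['camera_matrix']),np.array(i['distortion']))[0][:,0]
def cloud(c,d,m):
    v,u=np.nonzero(m&(d>0))
    i=eyes.camera_info(c);T=np.array(i['camera_from_world'])
    n=cv2.undistortPoints(np.stack([u,v],1).astype(float)[:,None],np.array(i['camera_matrix']),np.array(i['distortion']))[:,0]
    P=np.c_[n,np.ones(len(n))]*d[v,u][:,None]
    return (P-T[:3,3])@T[:3,:3]
E
python3 - <<'E'
from h import *
np.set_printoptions(precision=4,suppress=True)
for c in('scene','top'):
    p,d=snap(c,c+'1.png')
    print(c,'cam',ray(c,(280,210)))
    for q in('long_pin_grip','short_pin_grip','pin_holder','eye','antenna_bracket'):
        for t in eyes.tip_of(c,q): 
            z={'long_pin_grip':.111,'short_pin_grip':.076,'eye':.085}.get(q,0)
            print(c,q,t['score'],t['location'],at_z(c,t['location'],z))
        if 'grip' in q:
            for m in eyes.masks_of(c,q): 
                P=cloud(c,d,m['mask']);print('  mask',m['score'],m['rect'],np.median(P,0),P[:,2].max(),p[m['mask']].mean(0))
s=robot.read_state();print(s['time'],s['position'],s['tcp_rot'],s['finger_gap'])
E
```

```text
scene cam (array([-0.2778, -0.5428,  0.6876]), array([ 0.7171,  0.485 , -0.5008]))
scene long_pin_grip 0.86 [242.4, 184.0] [0.6004 0.1591 0.111 ]
scene long_pin_grip 0.81 [203.8, 201.8] [0.483 0.178 0.111]
scene long_pin_grip 0.56 [164.7, 190.7] [0.4725 0.2892 0.111 ]
  mask 0.85 [243.8, 190.0, 18.6, 32.0] [0.5958 0.1464 0.0925] 0.13698491779138214 [102.8074 101.6047  98.6182]
  mask 0.85 [170.9, 205.3, 21.2, 43.3] [0.4852 0.2868 0.0825] 0.13019405143920573 [167.0369  88.4803  18.5   ]
  mask 0.79 [205.3, 215.3, 21.3, 48.2] [0.488  0.1824 0.0822] 0.12909450612113652 [166.3126  90.0385  23.4475]
scene short_pin_grip 0.57 [215.7, 193.2] [0.5783 0.2261 0.076 ]
  mask 0.54 [213.6, 195.2, 13.8, 25.7] [0.5767 0.2328 0.0684] 0.12518103372575556 [97.0853 97.0233 92.8876]
scene pin_holder 0.87 [228.6, 220.4] [0.5913 0.2012 0.    ]
scene eye 0.74 [391.2, 244.6] [ 0.5946 -0.2274  0.085 ]
scene antenna_bracket 0.79 [387.0, 274.0] [ 0.6071 -0.2219  0.    ]
scene antenna_bracket 0.27 [214.2, 192.6] [0.685  0.3274 0.    ]
top cam (array([ 0.4924, -0.0075,  0.9367]), array([ 0.0659,  0.0312, -0.9974
[... 243 characters left out ...]
0893] 0.13636408655847804 [182.2979 177.5162 177.7611]
  mask 0.64 [198.8, 240.7, 19.5, 23.8] [0.4937 0.1825 0.0826] 0.1304153772786785 [234.5599 163.6826  18.4281]
  mask 0.57 [151.4, 239.8, 27.6, 24.2] [0.4918 0.2859 0.0826] 0.1303291342084904 [221.7456 145.1272   7.7574]
top short_pin_grip 0.72 [175.5, 200.2] [0.5765 0.2388 0.076 ]
  mask 0.58 [177.4, 198.4, 21.8, 19.7] [0.5797 0.2344 0.0558] 0.10221968430954173 [173.1126 167.9371 168.096 ]
top pin_holder 0.83 [203.5, 196.4] [0.5907 0.1958 0.    ]
top eye 0.98 [401.8, 184.6] [ 0.5934 -0.2329  0.085 ]
top antenna_bracket 0.63 [390.1, 187.0] [ 0.5989 -0.2288  0.    ]
0.8 [0.2282 0.5819 0.2503] [179.9982   0.     158.5836] 0.9982426996032567
```

View pics/scene1.png

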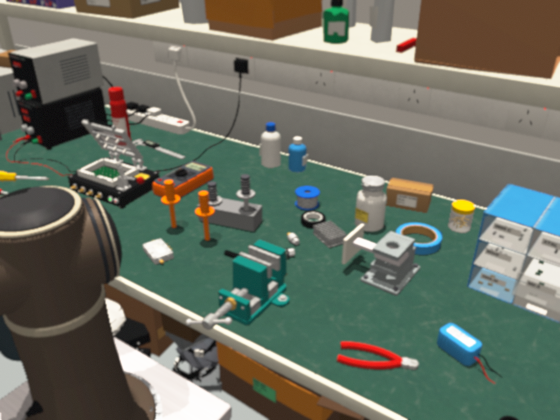

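View pics/top1.png

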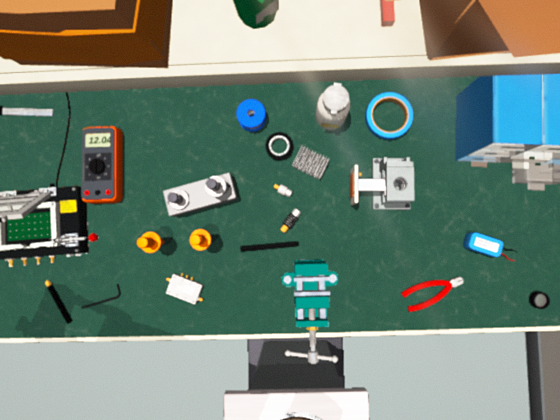

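The scene view shows the grey holder at (228,215), the grey long pin at (244,188) and the short pin at (213,193). It also shows the orange look-alikes at (170,205) and (205,215), and the bracket at (391,250). In the top view the long pin is at (215,186), the short pin at (178,198) and the eye at (401,184). Next I refine the pin axis, the holder direction and the eye.

```bash
python3 - <<'E'
from h import *
np.set_printoptions(precision=4,suppress=True)
for c in('top','scene'):
    p,d=snap(c)
    P=cloud(c,d,np.ones_like(d,bool))
    def box(x,y,r,z0,z1): return P[(np.hypot(P[:,0]-x,P[:,1]-y)<r)&(P[:,2]>z0)&(P[:,2]<z1)]
    for nm,x,y,z0,z1 in(('long top',.601,.154,.127,.145),('short top',.577,.236,.09,.11)):
        Q=box(x,y,.03,z0,z1); 
        if len(Q)>5: (a,b),r=cv2.minEnclosingCircle(Q[:,:2].astype(np.float32)); print(c,nm,len(Q),Q.mean(0),a,b,r)
    Q=box(.594,-.23,.06,.075,.095);print(c,'lug',len(Q),cv2.minAreaRect(Q[:,:2].astype(np.float32)) if len(Q)>4 else '',Q.mean(0))
    Q=box(.59,.195,.1,.035,.052);print(c,'holder',cv2.minAreaRect(Q[:,:2].astype(np.float32)))
    # rest of images crops
    if c=='top':
        pr=proj(c,[[.602,.154,.134],[.594,-.231,.085]]);print(pr)
        a=cv2.resize(p[150:230,150:255],None,fx=4,fy=4,interpolation=2);b=cv2.resize(p[145:225,350:440],None,fx=4,fy=4,interpolation=2)
        cv2.imwrite('pics/crop.png',np.hstack([a,b])[:,:,::-1])
        s=p[168:200,385:420].min(2);m=(s<85).astype(np.uint8);n,l,st,ce=cv2.connectedComponentsWithStats(m)
        for k in range(1,n):
            if st[k,4]>20: uv=ce[k]+[385,168];print('dark',st[k],uv,at_z(c,uv,.085))
E
```

```text
top long top 99 [0.6026 0.1519 0.1333] 0.6024877429008484 0.1527731567621231 0.011143188923597336
top short top 100 [0.5816 0.2394 0.0977] 0.58217853307724 0.24036754667758942 0.011271748691797256
top lug 1006 ((0.6024848818778992, -0.22932478785514832), (0.05698024854063988, 0.08190399408340454), 88.33821105957031) [ 0.6029 -0.2289  0.0842]
top holder ((0.592515230178833, 0.19715216755867004), (0.05661845952272415, 0.1512034684419632), 13.733647346496582)
[[209.7457 183.324 ]
 [400.871  184.351 ]]
dark [ 30   0   5  32 160] [417.  183.5] [ 0.5947 -0.2641  0.085 ]
dark [11 12  6  9 29] [398.6897 182.8621] [ 0.5972 -0.2267  0.085 ]
scene long top 56 [0.5993 0.1492 0.1327] 0.6007032990455627 0.15205955505371094 0.014302718453109264
scene short top 58 [0.5778 0.2359 0.0967] 0.5808454751968384 0.23817330598831177 0.01404359471052885
scene lug 721 ((0.5992581248283386, -0.22913891077041626), (0.05731181427836418, 0.08617555350065231), 87.40669250488281) [ 0.5947 -0.2309  0.0843]
scene holder ((0.5830408334732056, 0.1821640133857727), (0.11264195293188095, 0.15115170180797577), 53.14048767089844)
```

View pics/crop.png

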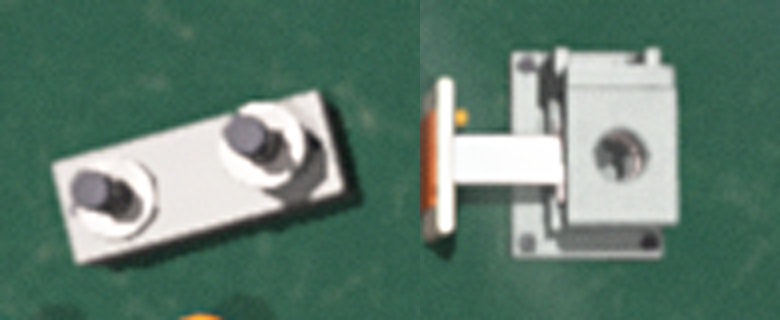

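```bash
python3 -m inch '[{"claw":0.75,"az":0.187},{"claw":0.75,"az":0.187},{"claw":0.75,"az":0.187},{"claw":0.75,"az":0.187},{"claw":0.75,"az":0.165}]' 40
```

```text
validation failed for argument at $[0]...
```

The left crop shows the short pin at (95,190) and the long pin at (250,140), with its handle top leaning away from the holder only because of perspective. The eye is at crop (622,155), about (0.595,-0.230). The move was refused, so I'll give every field in each row.

```bash
python3 -m inch '[{"claw":0.75,"x":0,"y":0,"z":0,"ax":0,"ay":0,"az":0.187},{"claw":0.75,"x":0,"y":0,"z":0,"ax":0,"ay":0,"az":0.187},{"claw":0.75,"x":0,"y":0,"z":0,"ax":0,"ay":0,"az":0.187},{"claw":0.75,"x":0,"y":0,"z":0,"ax":0,"ay":0,"az":0.187},{"claw":0.75,"x":0,"y":0,"z":0,"ax":0,"ay":0,"az":0.187}]' 40
```

```text
time: 1.52
position: [0.2283, 0.5819, 0.2504]
tcp_rot: [180.0, -0.0, 104.5]
ft_force: [0.2, -0.5, 0.4]
finger_gap: 0.749
```

```bash
python3 -m inch '[{"claw":0.75,"x":-5.1,"y":2.5,"z":0,"ax":0,"ay":0,"az":0},{"claw":0.75,"x":-5.1,"y":2.5,"z":0,"ax":0,"ay":0,"az":0},{"claw":0.75,"x":-5.1,"y":2.5,"z":0,"ax":0,"ay":0,"az":0},{"claw":0.75,"x":-5.1,"y":2.5,"z":0,"ax":0,"ay":0,"az":0},{"claw":0.75,"x":-5.1,"y":2.5,"z":0,"ax":0,"ay":0,"az":0}]'
python3 -m inch '[{"claw":0.75,"x":-5.1,"y":2.5,"z":0,"ax":0,"ay":0,"az":0},{"claw":0.75,"x":-5.1,"y":2.5,"z":0,"ax":0,"ay":0,"az":0},{"claw":0.75,"x":-5.1,"y":2.5,"z":0,"ax":0,"ay":0,"az":0},{"claw":0.75,"x":-5.1,"y":2.5,"z":0,"ax":0,"ay":0,"az":0},{"claw":0.75,"x":0,"y":0,"z":0,"ax":0,"ay":0,"az":0}]'
```

```text
time: 2.15
position: [0.4164, 0.365, 0.251]
tcp_rot: [179.8, -0.2, 105.0]
ft_force: [0.2, 0.3, 0.5]
finger_gap: 0.749
time: 2.78
position: [0.573, 0.1845, 0.2523]
tcp_rot: [179.5, -0.2, 104.7]
ft_force: [-0.3, 0.4, 0.1]
finger_gap: 0.75
```

```bash
python3 -m inch '[{"claw":0.75,"x":-3.85,"y":2.05,"z":0,"ax":0.009,"ay":-0.003,"az":0},{"claw":0.75,"x":0,"y":0,"z":4,"ax":0,"ay":0,"az":0},{"claw":0.75,"x":0,"y":0,"z":2,"ax":0,"ay":0,"az":0},{"claw":0.75,"x":0,"y":0,"z":0,"ax":0,"ay":0,"az":0},{"claw":0.75,"x":0,"y":0,"z":0,"ax":0,"ay":0,"az":0}]'
python3 - <<'E'
from h import *
p,d=snap('top');a=cv2.resize(p[120:260,120:290],None,fx=3,fy=3,interpolation=2)
q,e=snap('scene');b=cv2.resize(q[120:260,160:280],None,fx=3,fy=3,interpolation=2)
cv2.imwrite('pics/above.png',np.hstack([a,b])[:,:,::-1][:,:800])
E
```

```text
time: 3.4
position: [0.6024, 0.1548, 0.1925]
tcp_rot: [179.9, -0.2, 104.7]
ft_force: [-0.8, -0.3, 0.4]
finger_gap: 0.752
```

View pics/above.png

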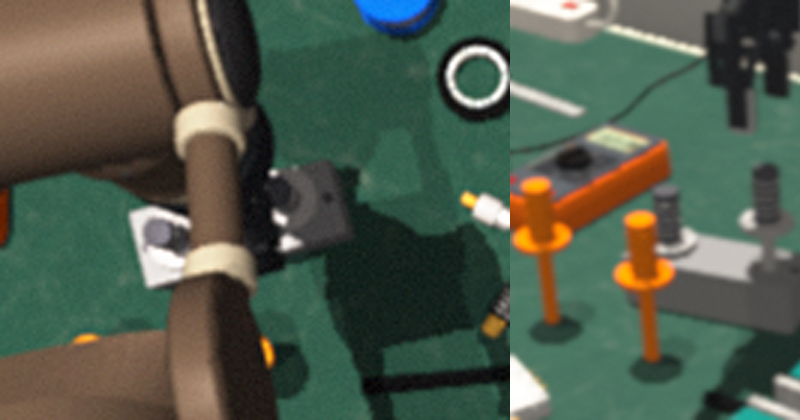

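The gripper (crop right, about (745,90)) hangs over the long pin at (765,190). The short pin is clear to its left. I'll descend and grip.

```bash
python3 -m inch '[{"claw":0.75,"x":-0.24,"y":0,"z":2,"ax":0,"ay":0,"az":0},{"claw":0.75,"x":0,"y":0,"z":2,"ax":0,"ay":0,"az":0},{"claw":0.75,"x":0,"y":0,"z":2,"ax":0,"ay":0,"az":0},{"claw":0.75,"x":0,"y":0,"z":1.4,"ax":0,"ay":0,"az":0},{"claw":0.75,"x":0,"y":0,"z":0,"ax":0,"ay":0,"az":0}]'
```

```text
time: 4.12
position: [0.6038, 0.1529, 0.1155]
tcp_rot: [179.8, -0.1, 104.8]
ft_force: [-0.2, 0.6, 0.6]
finger_gap: 0.749
```

```bash
for i in 1; do python3 -m inch '[{"claw":0.1,"x":0,"y":-0.1,"z":0,"ax":0,"ay":0,"az":0},{"claw":0.1,"x":0,"y":0,"z":0,"ax":0,"ay":0,"az":0},{"claw":0.1,"x":0,"y":0,"z":0,"ax":0,"ay":0,"az":0},{"claw":0.1,"x":0,"y":0,"z":0,"ax":0,"ay":0,"az":0},{"claw":0.1,"x":0,"y":0,"z":0,"ax":0,"ay":0,"az":0}]' 50; done
python3 -m inch '[{"claw":0.1,"x":0,"y":0,"z":0,"ax":0,"ay":0,"az":0},{"claw":0.1,"x":0,"y":0,"z":0,"ax":0,"ay":0,"az":0},{"claw":0.1,"x":0,"y":0,"z":0,"ax":0,"ay":0,"az":0},{"claw":0.1,"x":0,"y":0,"z":0,"ax":0,"ay":0,"az":0},{"claw":0.1,"x":0,"y":0,"z":0,"ax":0,"ay":0,"az":0}]'
```

```text
time: 4.75
position: [0.6038, 0.1528, 0.117]
tcp_rot: [179.6, -0.1, 104.8]
ft_force: [-0.2, 0.6, -2.4]
finger_gap: 0.241
time: 5.38
position: [0.6038, 0.1528, 0.117]
tcp_rot: [179.6, -0.1, 104.8]
ft_force: [-0.5, 0.3, -0.9]
finger_gap: 0.241
```

```bash
python3 -m inch '[{"claw":0.1,"x":0,"y":0,"z":-1.5,"ax":0,"ay":0,"az":0},{"claw":0.1,"x":0,"y":0,"z":-2,"ax":0,"ay":0,"az":0},{"claw":0.1,"x":0,"y":0,"z":-3,"ax":0,"ay":0,"az":0},{"claw":0.1,"x":0,"y":0,"z":-4,"ax":0,"ay":0,"az":0},{"claw":0.1,"x":0,"y":0,"z":-4,"ax":0,"ay":0,"az":0}]'
python3 - <<'E'
from h import *
q,e=snap('scene');b=cv2.resize(q[60:260,140:320],None,fx=3,fy=3,interpolation=2)
cv2.imwrite('pics/lift.png',b[:,:,::-1])
E
```

```text
time: 6.0
position: [0.6013, 0.1519, 0.268]
tcp_rot: [179.9, -0.2, 104.8]
ft_force: [0.1, -0.8, -2.0]
finger_gap: 0.244
```

View pics/lift.png

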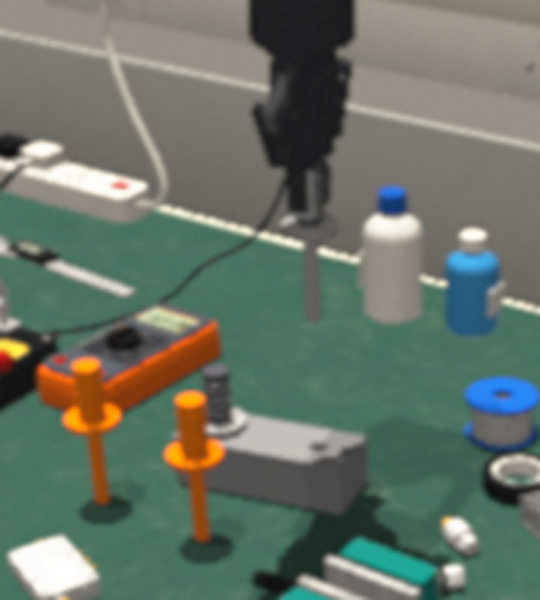

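The long pin hangs upright in the jaws, its collar at crop (310,222) and its shaft straight below. The short pin is still in the holder at (215,395). Next is the move to the eye.

```bash
python3 -m inch '[{"claw":0.1,"x":-3,"y":-0.84,"z":0,"ax":0,"ay":0,"az":0},{"claw":0.1,"x":-5.2,"y":-1.46,"z":0,"ax":0,"ay":0,"az":0},{"claw":0.1,"x":-5.2,"y":-1.46,"z":0,"ax":0,"ay":0,"az":0},{"claw":0.1,"x":-5.2,"y":-1.46,"z":0,"ax":0,"ay":0,"az":0},{"claw":0.1,"x":-5.2,"y":-1.46,"z":0,"ax":0,"ay":0,"az":0}]'
python3 -m inch '[{"claw":0.1,"x":-5.2,"y":-1.46,"z":0,"ax":0,"ay":0,"az":0},{"claw":0.1,"x":-5.2,"y":-1.46,"z":0,"ax":0,"ay":0,"az":0},{"claw":0.1,"x":-3,"y":-0.84,"z":0,"ax":0,"ay":0,"az":0},{"claw":0.1,"x":0,"y":0,"z":0,"ax":0,"ay":0,"az":0},{"claw":0.1,"x":0,"y":0,"z":0,"ax":0,"ay":0,"az":0}]'
```

```text
time: 6.68
position: [0.6051, -0.0964, 0.2867]
tcp_rot: [178.1, 0.1, 105.3]
ft_force: [0.8, 0.4, -1.3]
finger_gap: 0.243
time: 7.3
position: [0.6037, -0.2445, 0.2932]
tcp_rot: [177.7, 0.5, 104.9]
ft_force: [0.3, 0.3, -1.6]
finger_gap: 0.243
```

```bash
python3 -m inch '[{"claw":0.1,"x":1.57,"y":-0.48,"z":2,"ax":0.04,"ay":0.009,"az":0},{"claw":0.1,"x":0,"y":0,"z":3,"ax":0,"ay":0,"az":0},{"claw":0.1,"x":0,"y":0,"z":2.5,"ax":0,"ay":0,"az":0},{"claw":0.1,"x":0,"y":0,"z":0,"ax":0,"ay":0,"az":0},{"claw":0.1,"x":0,"y":0,"z":0,"ax":0,"ay":0,"az":0}]'
python3 - <<'E'
from h import *
np.set_printoptions(precision=4,suppress=True)
s=robot.read_state();t=s['position']
q,e=snap('scene');b=cv2.resize(q[120:320,310:470],None,fx=3,fy=3,interpolation=2)
for m in eyes.masks_of('scene','long_pin_grip'): print(m['score'],m['rect'])
P=cloud('scene',e,np.ones_like(e,bool));Q=P[(np.hypot(P[:,0]-t[0],P[:,1]-t[1])<.03)&(P[:,2]>t[2]-.105)&(P[:,2]<t[2]-.04)]
for lo in (.105,.09,.075,.06,.045):
    k=(Q[:,2]>t[2]-lo)&(Q[:,2]<t[2]-lo+.015);print(lo,k.sum(),np.median(Q[k],0) if k.any() else '')
print(proj('scene',[[t[0],t[1],t[2]-.11],[t[0],t[1],t[2]-.035]])-[310,120],proj('scene',[[.595,-.2305,.085]])-[310,120])
cv2.imwrite('pics/pre.png',b[:,:,::-1])
p,d=snap('top');cv2.imwrite('pics/pretop.png',cv2.resize(p[130:250,340:460],None,fx=4,fy=4,interpolation=2)[:,:,::-1])
E
```

```text
time: 7.92
position: [0.5939, -0.2193, 0.2132]
tcp_rot: [-179.6, -0.4, 105.5]
ft_force: [0.2, -0.4, -0.2]
finger_gap: 0.244
0.75 [205.9, 214.5, 19.3, 49.8]
0.69 [171.7, 203.9, 18.6, 46.4]
0.57 [391.6, 216.9, 29.5, 38.7]
0.105 39 [ 0.5868 -0.2202  0.1162]
0.09 40 [ 0.5867 -0.2199  0.1306]
0.075 41 [ 0.5874 -0.2207  0.146 ]
0.06 39 [ 0.5872 -0.2208  0.1605]
0.045 9 [ 0.5866 -0.2193  0.1694]
[[ 78.3195 116.066 ]
 [ 82.2641  83.9447]] [[ 82.7107 124.9763]]
```

View pics/pre.png

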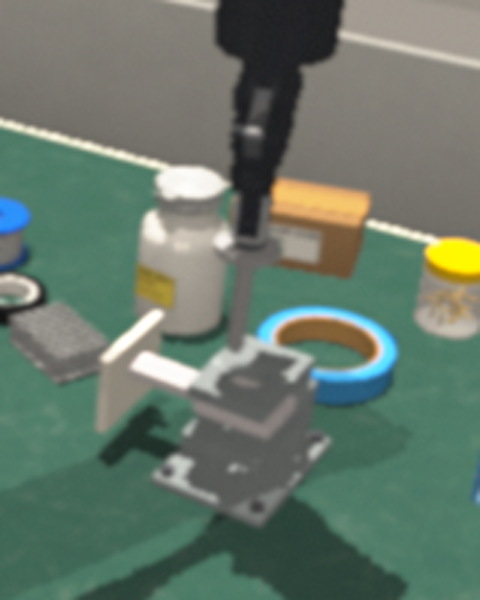

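The pin hangs vertical with its foot behind and above the eye (foot at crop (237,348), eye at (247,380)). It is about 11 mm off in y. I'll correct that, then enter.

```bash
python3 -m inch '[{"claw":0.1,"x":-1.15,"y":-0.05,"z":0,"ax":-0.007,"ay":-0.007,"az":0},{"claw":0.1,"x":0,"y":0,"z":0,"ax":0,"ay":0,"az":0},{"claw":0.1,"x":0,"y":0,"z":0,"ax":0,"ay":0,"az":0},{"claw":0.1,"x":0,"y":0,"z":0,"ax":0,"ay":0,"az":0},{"claw":0.1,"x":0,"y":0,"z":0,"ax":0,"ay":0,"az":0}]'
```

```text
time: 8.7
position: [0.5981, -0.2339, 0.2167]
tcp_rot: [179.7, 0.3, 105.3]
ft_force: [-1.0, 0.3, -1.2]
finger_gap: 0.245
```

```bash
python3 -m inch '[{"claw":0.1,"x":0.35,"y":-0.06,"z":0.5,"ax":0.003,"ay":0.003,"az":0},{"claw":0.1,"x":0,"y":0,"z":0,"ax":0,"ay":0,"az":0},{"claw":0.1,"x":0,"y":0,"z":0.5,"ax":0,"ay":0,"az":0},{"claw":0.1,"x":0,"y":0,"z":0.5,"ax":0,"ay":0,"az":0},{"claw":0.1,"x":0,"y":0,"z":0,"ax":0,"ay":0,"az":0}]'
python3 - <<'E'
from h import *
np.set_printoptions(precision=4,suppress=True)
s=robot.read_state();t=s['position'];print(t)
q,e=snap('scene');b=cv2.resize(q[160:300,330:450],None,fx=4,fy=4,interpolation=2)
P=cloud('scene',e,np.ones_like(e,bool));Q=P[(np.hypot(P[:,0]-t[0],P[:,1]-t[1])<.02)&(P[:,2]>t[2]-.105)&(P[:,2]<t[2]-.04)]
print(np.median(Q,0)+[.0056,.002,0])
cv2.imwrite('pics/pre2.png',b[:,:,::-1])
E
```

```text
time: 9.32
position: [0.5961, -0.2299, 0.1999]
tcp_rot: [180.0, 0.0, 105.3]
ft_force: [0.4, 1.0, -0.8]
finger_gap: 0.242
[ 0.5961 -0.2299  0.1999]
[ 0.5953 -0.2292  0.1262]
```

View pics/pre2.png

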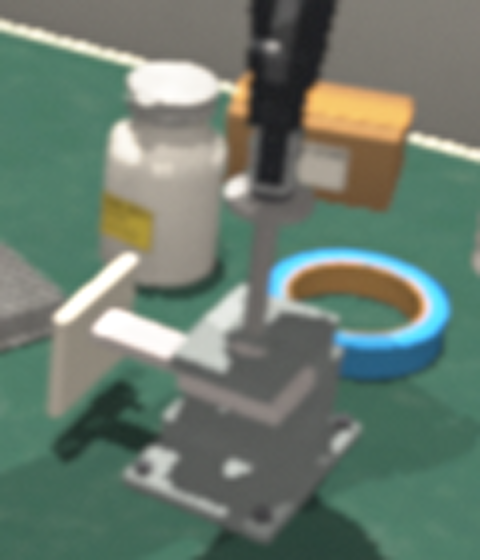

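The shaft foot (257,335) is just over the hole (about (250,347)), 2–3 mm to the right of centre, which is inside the clearance. I'll nudge it slightly and descend.

```bash
python3 -m inch '[{"claw":0.1,"x":0.2,"y":-0.05,"z":0,"ax":0,"ay":0,"az":0},{"claw":0.1,"x":0,"y":0,"z":0,"ax":0,"ay":0,"az":0},{"claw":0.1,"x":0,"y":0,"z":0.8,"ax":0,"ay":0,"az":0},{"claw":0.1,"x":0,"y":0,"z":0.8,"ax":0,"ay":0,"az":0},{"claw":0.1,"x":0,"y":0,"z":0,"ax":0,"ay":0,"az":0}]'
```

```text
time: 10.0
position: [0.5952, -0.2281, 0.1832]
tcp_rot: [179.9, 0.0, 105.3]
ft_force: [-0.4, -0.7, -1.6]
finger_gap: 0.245
```

```bash
python3 -m inch '[{"claw":0.1,"x":0,"y":0,"z":1,"ax":0,"ay":0,"az":0},{"claw":0.1,"x":0,"y":0,"z":1,"ax":0,"ay":0,"az":0},{"claw":0.1,"x":0,"y":0,"z":1,"ax":0,"ay":0,"az":0},{"claw":0.1,"x":0,"y":0,"z":1,"ax":0,"ay":0,"az":0},{"claw":0.1,"x":0,"y":0,"z":0.8,"ax":0,"ay":0,"az":0}]'
```

```text
time: 10.62
position: [0.5954, -0.2282, 0.1319]
tcp_rot: [179.9, 0.1, 105.3]
ft_force: [-0.7, 0.3, -1.0]
finger_gap: 0.243
```

```bash
python3 -m inch '[{"claw":0.1,"x":0,"y":0,"z":0.5,"ax":0,"ay":0,"az":0},{"claw":0.1,"x":0,"y":0,"z":0.3,"ax":0,"ay":0,"az":0},{"claw":0.1,"x":0,"y":0,"z":0,"ax":0,"ay":0,"az":0},{"claw":0.1,"x":0,"y":0,"z":0,"ax":0,"ay":0,"az":0},{"claw":0.1,"x":0,"y":0,"z":0,"ax":0,"ay":0,"az":0}]'
```

```text
time: 11.25
position: [0.5956, -0.2283, 0.1232]
tcp_rot: [179.9, 0.1, 105.3]
ft_force: [-0.6, -0.1, -1.0]
finger_gap: 0.244
```

```bash
python3 -m inch '[{"claw":0.1,"x":0,"y":0,"z":0.15,"ax":0,"ay":0,"az":0},{"claw":0.1,"x":0,"y":0,"z":0.15,"ax":0,"ay":0,"az":0},{"claw":0.1,"x":0,"y":0,"z":0,"ax":0,"ay":0,"az":0},{"claw":0.1,"x":0,"y":0,"z":0,"ax":0,"ay":0,"az":0},{"claw":0.1,"x":0,"y":0,"z":0,"ax":0,"ay":0,"az":0}]'
```

```text
time: 11.88
position: [0.5959, -0.2285, 0.1206]
tcp_rot: [179.9, 0.1, 105.3]
ft_force: [0.1, -0.9, -1.6]
finger_gap: 0.24
```

```bash
python3 -m inch '[{"claw":0.1,"x":0,"y":0,"z":0.1,"ax":0,"ay":0,"az":0},{"claw":0.1,"x":0,"y":0,"z":0,"ax":0,"ay":0,"az":0},{"claw":0.35,"x":0,"y":0,"z":0,"ax":0,"ay":0,"az":0},{"claw":0.7,"x":0,"y":0,"z":0,"ax":0,"ay":0,"az":0},{"claw":0.7,"x":0,"y":0,"z":0,"ax":0,"ay":0,"az":0}]'
python3 -m inch '[{"claw":0.7,"x":0,"y":0,"z":0,"ax":0,"ay":0,"az":0},{"claw":0.7,"x":0,"y":0,"z":-2,"ax":0,"ay":0,"az":0},{"claw":0.7,"x":0,"y":0,"z":-3,"ax":0,"ay":0,"az":0},{"claw":0.7,"x":0,"y":0,"z":-4,"ax":0,"ay":0,"az":0},{"claw":0.7,"x":0,"y":0,"z":-4,"ax":0,"ay":0,"az":0}]'
python3 - <<'E'
from h import *
np.set_printoptions(precision=4,suppress=True)
q,e=snap('scene');b=cv2.resize(q[150:300,180:450],None,fx=2.9,fy=2.9,interpolation=2)
P=cloud('scene',e,np.ones_like(e,bool));Q=P[(np.hypot(P[:,0]-.596,P[:,1]+.2285)<.04)&(P[:,2]>.097)&(P[:,2]<.16)]
print(len(Q),Q[:,2].max(),np.median(Q,0),np.percentile(Q,[2,98],axis=0))
for lo in(.098,.110,.122):
    k=(Q[:,2]>lo)&(Q[:,2]<lo+.012);print(np.median(Q[k],0)+[.0103,.0038,0])
for n in('long_pin_grip','short_pin_grip'):
  for t in eyes.tip_of('scene',n):print(n,t,at_z('scene',t['location'],.114 if n[0]=='l' else .076))
cv2.imwrite('pics/end.png',b[:,:783,::-1])
E
```

```text
time: 12.5
position: [0.5966, -0.2288, 0.1204]
tcp_rot: [179.8, 0.2, 105.3]
ft_force: [0.4, 1.1, -0.1]
finger_gap: 0.697
time: 13.12
position: [0.5944, -0.2277, 0.2538]
tcp_rot: [-179.9, -0.1, 105.3]
ft_force: [0.5, -0.2, -0.3]
finger_gap: 0.7
236 0.13981046382056397 [ 0.587  -0.2306  0.1219] [[ 0.5819 -0.2393  0.0993]
 [ 0.6001 -0.2182  0.1393]]
[ 0.5963 -0.2271  0.1038]
[ 0.5972 -0.2284  0.1162]
[ 0.5962 -0.228   0.1282]
long_pin_grip {'location': [207.3, 200.6], 'score': 0.97} [0.4876 0.1714 0.114 ]
long_pin_grip {'location': [164.6, 192.1], 'score': 0.8} [0.4635 0.2801 0.114 ]
long_pin_grip {'location': [391.1, 232.2], 'score': 0.62} [ 0.5943 -0.224   0.114 ]
short_pin_grip {'location': [210.9, 193.6], 'score': 0.68} [0.5701 0.2346 0.076 ]
```

View pics/end.png

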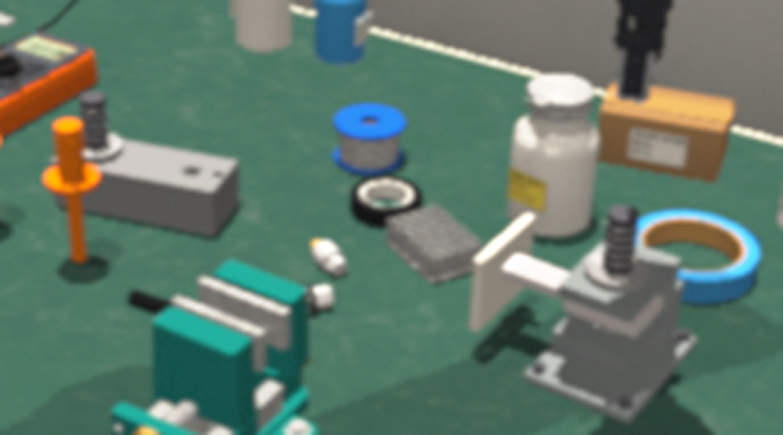

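The long pin stands upright in the eye with its collar on the upper lug at (612,265). The short pin is still in the holder at (95,125) and the gripper is clear.

```bash
python3 -c "
from plant import robot
print(robot.finish_job())"
```

```text
the job is handed in; nothing more can be done
None
```

I took the long grey pin out of the holder, put it shaft-down through the bracket's eye until the collar lay on the upper lug, let go and backed off. The job was handed in at about 13 s; no verdict is reported.

- **Position:** the pin axis measured about (0.596, -0.228). The eye was estimated at (0.595, -0.230), so the two are about 2–3 mm apart, against the 14 mm allowed.
- **Height:** the top of the handle measured about 0.139 m, against 0.137 m expected with the collar fully seated.
- **Upright:** the handle was vertical in the depth data.
- **Short pin:** it still stands in the holder in the last picture.
- **Gripper:** it was open and about 13 cm higher than at release, and the wrist force was near zero.

**Disagreements:** the two cameras' estimates of the eye differed by up to 5 mm, so I took a value between them, which was within the clearance. The network's last estimates were also a few mm off my own, for the seated pin (-0.224 in y) and for the short pin (about 11 mm off in x).

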